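# Isolate the supply, then offer up the coin acceptor over its bay

### The arm

A 6-joint arm with a two-finger parallel gripper is mounted at the origin on the work surface. World frame = base frame: x ahead of the robot, y to its left, z up, the work surface at z = 0. Lengths are in mm, angles in rad, forces in N, time in s.
With the tool pointing down it reaches from about 400 to 925 mm from the base axis. Payload 12.5 kg.
Tool frame: the origin (TCP) lies midway between the tips of the shut fingers; the grasp point (between the pads) lies 19 mm behind it; z points along the fingers, y is the line along which they close (so a half turn about z gives the same grasp; the last joint's range is limited). The gripper opens to 95 mm and grips with 3 to 60 N. Pads are 20 mm wide; open, the fingers measure 119 mm over their backs; the gripper's body (75 mm by 180 mm) begins 59 mm behind the grasp point.
Start: joints at [-1.388, 0.491, 1.559, -0, 1.092, -0.106], TCP at [178.024, -599.128, 214.661] pointing down, gripper open.
Joint ranges: [-3.1, 3.1], [-0.84, 2.19], [0.05, 2.79], [-1.13, 4.28], [0.06, 2.93], [-2.69, 2.69]. Speed limits (rad/s): [2.22, 2.22, 2.79, 3.14, 3.14, 3.14].

### API

Orientations are given as [roll, pitch, yaw] about the fixed x, y, z axes, in that order (R = Rz(yaw) Ry(pitch) Rx(roll)).
In Python, from cell import * gives the robot as it stands.
- The arm moves only by the tool servo_tool, never from a script. Its argument "moves" is one flat list of numbers, 5 for each row, row after row: the shift along the world's x, y, z as a fraction of full scale, then the turn about the world's z as a fraction of full scale, then the opening, from 0 (shut) to 1 (fully open). A call has 1 to 12 rows; each row is the pose to reach, as a shift and turn from the pose commanded when the call began, turning the shorter way round; what a row does not reach only later rows make up. Full scale, the value 1, is 400 mm for a shift and 180 degrees for a turn. A row lasts 1/12 s, in which the tool goes at most 41.7 mm and 7.16 degrees, less where a joint would pass 70% of its speed; a pose out of reach is approached as far as the arm can. A call with a number of a shift or a turn outside -1 to 1 is refused whole. A call with a gripper value outside its range is refused whole. The fingers move at their own pace and stop on an object; the grip force is fixed at half the most. Time passes only in rows, so rows that repeat a pose let the fingers close. It gives the time, the measured TCP pose, the force, the opening and the grip force at its end, in the units of the state.
- state(): the state, without advancing time (a new reading comes with each control period).
- read_camera(name): name is "scene" or "side" or "wrist"; returns (picture, depth): 400x640x3 uint8, blue, green, red; 400x640 float32, mm along the optical axis (not along the pixel's ray), 0 where there is no reading.
- get_calibration(name): a dict with "K" (3x3 intrinsics, pixels), "R" (3x3) and "t" (3): a world point X has camera coordinates R X + t. Camera axes: x right, y down, z forward; pixel columns grow to the right and rows downward; lengths in mm; the calibration is good to about 2 mm. The wrist camera is an equidistant fisheye: a pixel r from the principal point sees the ray r / f radians off the axis. A picture is of the moment at which its call begins: read the wrist's pose just before it. get_calibration takes no time and is no camera call; for the wrist camera it gives the pose at the moment of the call.
- job_done(): hands the job in; it is judged then, once.
The state is a dict: "t": time; "joints": joint angles; "qvel": joint speeds; "tau": joint torques, N m; "eef_pos": TCP position; "tcp_rot": TCP orientation; "ft_force": force on the tool from outside, world axes, zero at the start; "moment": the same for the moment, N m; "opening": opening from 0.0 (shut) to 1.0 (fully open); "grip_force": force on a finger pad.
Only numpy, scipy, OpenCV 4.12 (cv2) and the standard library are available. Lean on these libraries where they do the work, as an engineer would, in place of code of your own. Each camera call takes 0.05 s, during which the arm holds its last target. There are 200 camera calls.

### The job

I am fitting a new coin acceptor (the upright black unit with the steel front) to the washer's opened blue coin meter: first swing the isolator lever from the green notch into the red OFF notch in the middle and leave it there, before the acceptor is moved. Then carry the acceptor over the clutter and hold it upright about 20 mm above the meter's white-framed bay, centred and square over the opening with its steel coin front facing the same way as the meter's coin-slot front, without it touching the meter and without disturbing the other things on the bench. Finish while still holding it there, still and in the gripper, so that I can plug in its leads before it goes in.

Things in the scene. Friction and masses are not known exactly. Their poses are not given: they have to be found in the camera images.
- isolator_lever (a joint): Angle of the isolator's lever, rad, 0 to 1.5, growing clockwise seen from above. About 0 = green ON notch (where it starts), 0.75 = red OFF notch in the middle, 1.5 = unmarked black notch. A spring detent holds the lever in each notch; getting it out takes about 3 N sideways at the grip, within about 0.15 rad of a notch it snaps in by itself, elsewhere it moves freely and stays.
- lever_grip (a point): Middle of the red upright round grip at the lever's end: a 22 mm diameter post, 50 mm tall, its middle 44 mm above the isolator's lid (z about 0.124, top about 0.149), 115 mm from the lever's pivot. The lever swings in the horizontal plane just over the lid. Origin at mid-height on the post's axis.
- lever_pivot (a point): Point on the lever's upright pivot axis, at the height of lever_grip (z about 0.124).
- off_notch (a point): Where lever_grip stands when the lever is in the red OFF notch (same height as lever_grip). The red pad of the notch lies on the lid 24 mm farther from the pivot.
- isolator: Isolator switch, a grey metal box with aluminium lid fixed face up on the bench, 210 (x) x 220 (y) x 80 mm tall; origin at the centre of its underside. Its -x side faces the robot; the pivot is 50 mm from the centre towards +x. Green pad to the right (-y), red pad in the middle (-x from the pivot), black pad (bench supply, not used here) to the left.
- acceptor: New coin acceptor standing upright on the bench: black box 92 (x) x 48 (y) x 104 mm tall (a green flap adds 4 mm on top), 0.28 to 0.46 kg. Origin at the centre of its underside, z up; the steel coin front is its -x face, turned up to 0.6 rad from facing the robot. Grip from above across its two flat 92 x 104 mm sides, 48 mm apart along its y.
- coin_front (a point): Centre of the acceptor's steel front face, 46 mm from its middle along its -x, 52 mm above its underside.
- meter: Coin meter, blue steel case without cover, fixed on the bench: 200 (x) x 170 (y) x 135 mm tall over the white bay frame, which is its highest part. Origin at the centre of its underside; the stainless front with the coin slot is its -x face. A green circuit board lies open in its rear half, below the rim.
- bay (a point): Centre of the meter's bay at the top of its white frame (z 0.135): opening 98 (x) x 54 (y) mm, axes as meter. The acceptor belongs straight above, with its axes as the meter's.
- bay_front (a point): Point of the bay 46 mm from its centre towards the meter's front (-x), at the frame's top: coin_front belongs over it.
- coin_vault: Steel coin box standing between acceptor and meter, 100 x 74 x 85 mm tall, origin at the centre of its underside. Leave alone.
- parts_bin: Blue open parts bin between acceptor and meter, 120 x 72 x 75 mm tall, origin at the centre of its underside. Leave alone.
- cleaner_can: Yellow spray can between acceptor and meter, 54 mm diameter, 150 mm tall, origin at the centre of its underside. Leave alone.
- old_acceptor: The old acceptor, grey with brass front, lying on its side, 92 x 104 x 48 mm tall, origin at the centre of its underside. Not to be used; leave alone.
- screwdriver: Screwdriver lying on the bench, 190 mm long, about 26 mm thick, origin at mid-length on the bench. Leave alone.
- screw_dish: Steel screw dish, 96 mm diameter, 22 mm tall, origin at the centre of its underside. Leave alone.

How it is judged (in metres and radians):
On the way, in this order (a step that is already met when the one before it is completed fails the run):
1. the isolator lever stands in the red OFF notch, the acceptor not yet moved (value of joint isolator_lever between 0.63 and 0.87 rad and velocity of joint isolator_lever between -0.1 and 0.1 rad/s and distance of acceptor from where it was at the start of the episode below 0.03 m), for 0.3 s.
2. the acceptor is held in the gripper, lifted above the coin box and bin before it reaches the meter (height (world z) of acceptor above 0.1 m and contact force between acceptor and the fingers above 1 N and horizontal distance between acceptor and bay above 0.1 m), for 0.1 s.
At the end, for the whole second after the job is handed in: Acceptor held still by the fingers alone, underside 8-35 mm above the bay frame, middle within 7 mm and steel front within 10 mm of their places, within 0.1 rad of the meter's direction, upright within 0.09 rad, meter untouched; lever in the red notch (0.63-0.87 rad) (value of joint isolator_lever between 0.63 and 0.87 rad and horizontal distance between acceptor and bay below 0.007 m and horizontal distance between coin_front and bay_front below 0.01 m and angle between the x axis of acceptor and the x axis of meter, either way round below 0.1 rad and angle between acceptor's own z axis and vertical below 0.09 rad and z of acceptor in the frame of bay between 0.008 and 0.035 m and contact force between each of acceptor, the fingers and meter below 0.2 N and contact force between acceptor and the fingers above 1 N and linear speed of acceptor below 0.02 m/s and angular speed of acceptor below 0.2 rad/s); the arm keeps its last pose, push and grip.
It fails at once if the acceptor is brought to the meter while the lever is not in the OFF notch (horizontal distance between acceptor and bay below 0.1 m and not (value of joint isolator_lever between 0.63 and 0.87 rad)).
It fails at once if the acceptor touches the meter (contact force between acceptor and meter above 2 N).
It fails at once if one of the other things is shifted by more than 25 mm (distance of any of coin_vault, parts_bin, cleaner_can, old_acceptor, screwdriver, screw_dish from where it was at the start of the episode above 0.025 m).
It also fails if it takes over 58 s, if anything falls off the work surface, if the arm or the gripper's body presses on something with over 40 N, if the wrist force passes 120 N, or if a joint passes its speed limit or range.

## Working session

There is one attempt and no reset: what is moved stays moved. The work goes in short steps, Python scripts to look and compute and a tool call to move; the robot and the scene stay as the last step left them, time stands still between calls to the robot, and variables do not carry over. Pictures are saved under pics/ and viewed, at most 10 in all, crops included, and the job is handed in when it is done.

Besides the shell and the picture viewer there is one more tool, called after "Call:" as a command line: name --argument value ..., lists and objects as JSON in quotes. servo_tool: Moves the arm, as the interface text tells. Its arguments: {"type":"object","properties":{"moves":{"type":"array"}},"required":["moves"]}

```bash
mkdir -p pics
cat > h.py <<'E'
from cell import *
import numpy as np, cv2
def pts(name):
    c=get_calibration(name); im,d=read_camera(name)
    K,R,t=map(np.array,(c['K'],c['R'],c['t']))
    v,u=np.mgrid[:400,:640]
    x=(u-K[0,2])/K[0,0]*d; y=(v-K[1,2])/K[1,1]*d
    P=(np.stack([x,y,d],-1)-t)@R
    P[d==0]=np.nan
    return im,P
E
python3 - <<'E'
from h import *
for n in ('scene','side'):
    im,P=pts(n); cv2.imwrite(f'pics/{n}.png',im); np.savez(f'{n}.npz',im=im,P=P)
    c=get_calibration(n); print(n,-np.array(c['R']).T@np.array(c['t']))
s=state(); print(s)
E
```

```text
scene [1128.27386966    9.99136403  992.57264779]
side [270.63612651 764.82438789 828.39044445]
{'t': 0.1, 'joints': array([-1.38758853e+00,  4.91482749e-01,  1.55935342e+00, -6.88572002e-06,
        1.09171208e+00, -1.05639085e-01]), 'qvel': array([-1.69715527e-03, -5.08622314e-04, -1.23047158e-03,  1.46883105e-03,
        3.80921211e-05,  4.42000889e-04]), 'tau': array([ 4.49290223e-03, -6.13621616e+01, -2.58606702e+01,  6.94480771e-02,
        4.70347248e-02, -4.02344551e-05]), 'eef_pos': array([ 177.98934292, -598.91025372,  214.14254265]), 'tcp_rot': array([-3.14064174e+00, -9.46873596e-05,  2.88850013e-01]), 'ft_force': array([ 0.70153346,  0.40284987, -0.01969491]), 'moment': array([ 0.02432219,  0.02640899, -0.01718926]), 'grip_force': 0.0, 'opening': 0.9995312318472789}
```

View pics/scene.png

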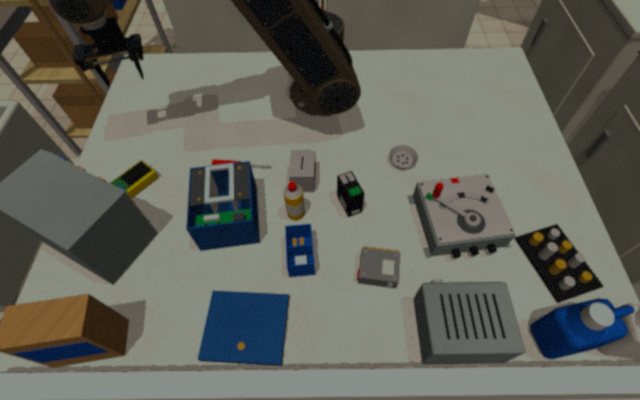

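View pics/side.png

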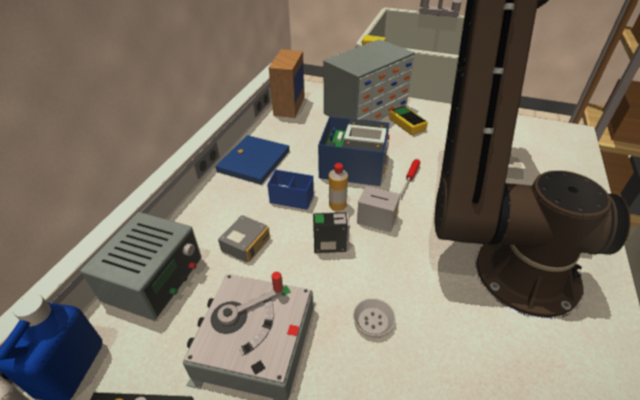

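The scene view shows the isolator at (463,212) with its red grip at (438,190), the acceptor at (350,193) and the meter at (222,203) with its white frame at (219,183). The side view shows the grip at (277,283), the acceptor at (331,232) and the frame at (365,138). Next I measure each one.

```bash
cat > m.py <<'E'
from h import *
def rect(Q,nm):
    if len(Q)<5: print(nm,'few',len(Q)); return
    r=cv2.minAreaRect(Q[:,:2].astype(np.float32)); print(nm,len(Q),'rect c',np.round(r[0],1),'size',np.round(r[1],1),'ang',round(r[2],1),'med',np.round(np.median(Q,0),1),'z5-95',np.round(np.percentile(Q[:,2],[5,95]),0))
for n in ('scene','side'):
    f=np.load(n+'.npz'); im,P=f['im'],f['P']; hsv=cv2.cvtColor(im,cv2.COLOR_BGR2HSV)
    H,S,V=[hsv[...,i].astype(int) for i in range(3)]; X,Y,Z=[P[...,i] for i in range(3)]
    print(n)
    red=((H<8)|(H>172))&(S>140)&(V>80)
    iso=(Y>100)&(Y<500)&(X>300)&(X<800)
    rect(P[red&iso&(Z>97)],'grip'); rect(P[red&iso&(Z>70)&(Z<95)],'redpad'); rect(P[red&iso&(Z>143)],'griptop')
    rect(P[iso&(Z>75)&(Z<86)&(X<720)],'lid')
    acc=(Y>-60)&(Y<120)&(X>330)&(X<640)
    rect(P[acc&(Z>98)&(Z<115)],'acctop')
    rect(P[acc&(Z>10)&(Z<115)&(Y>-20)],'accall')
    g=acc&(H>45)&(H<85)&(S>100)&(Z>90); rect(P[g],'accflap')
    fr=(Y<-150)&(Y>-450)&(X<700)&(X>300)&(Z>128)&(Z<142); rect(P[fr&(S<60)&(V>120)],'frame'); rect(P[fr],'framez')
    rect(P[(Y<-100)&(Y>-450)&(X<720)&(X>300)&(Z>95)&(Z<145)],'metertop')
    c=get_calibration(n);print()
    bn=(Y<20)&(Y>-170)&(X>330)&(X<760)
    rect(P[bn&(Z>140)],'cantop'); rect(P[bn&(Z>78)&(Z<90)],'vault/bin')
f=np.load('scene.npz'); b=f['im']; 
cv2.imwrite('pics/crop1.png',np.hstack([cv2.resize(b[150:270,160:270],None,fx=3.4,fy=3.4,interpolation=2),cv2.resize(b[150:270,320:430],None,fx=3.4,fy=3.4,interpolation=2)]))
E
python3 m.py
```

```text
scene
grip 74 rect c [542.2 312. ] size [17.9 16. ] ang 5.1 med [547.  310.8 145.1] z5-95 [112. 150.]
redpad 32 rect c [476.6 383.1] size [17.2 19.4] ang 2.2 med [475.8 383.2  80.7] z5-95 [78. 84.]
griptop 41 rect c [542. 312.] size [17.4 16. ] ang 5.1 med [542.1 311.8 147.5] z5-95 [145. 150.]
lid 4068 rect c [578.  304.2] size [204.7 393.2] ang 6.9 med [573.2 395.4  79.8] z5-95 [77. 84.]
acctop 467 rect c [521.7  21.9] size [ 94.1 169.5] ang 21.6 med [505.1  77.8 103.8] z5-95 [100. 109.]
accall 910 rect c [500.1  77.5] size [95.  50.2] ang 21.5 med [522.   76.7  98.7] z5-95 [ 19. 107.]
accflap 129 rect c [511.7  79.8] size [69.5 43.1] ang 22.1 med [527.5  87.3 105.8] z5-95 [100. 110.]
frame 388 rect c [ 506.4 -286.2] size [127.   76.6] ang 9.0 med [ 517.4 -287.3  134.3] z5-95 [132. 137.]
framez 1463 rect c [ 543.1 -280.4] size [203.2 170.1] ang 7.5 med [ 519.  -279.6  130.3] z5-95 [128. 136.]
metertop 2961 rect c [ 536.1 -233.6] size [204.9 266.4] ang 7.8 med [ 540.6 -279.9  128. ] z5-95 [ 99. 135.]

cantop 68 rect c [534.  -82.1] size [22.8 21.6] ang 0.3 med [535.8 -82.  148.3] z5-
[... 641 characters left out ...]
  77.7] size [92.2 52. ] ang 21.7 med [493.2  93.   84. ] z5-95 [ 19. 108.]
accflap 78 rect c [526.5  88.5] size [20.3 31.4] ang 19.8 med [525.8  90.3 109.5] z5-95 [107. 112.]
frame 391 rect c [ 543.  -284.7] size [212.5 151.4] ang 12.5 med [ 512.1 -286.2  135.8] z5-95 [130. 139.]
framez 1158 rect c [ 542.3 -281.5] size [200.2 176.2] ang 7.7 med [ 512.8 -257.1  131.5] z5-95 [129. 138.]
metertop 2378 rect c [ 532.7 -235.9] size [207.8 269.9] ang 7.4 med [ 526.7 -252.3  127.3] z5-95 [ 98. 137.]

cantop 59 rect c [530.9 -82. ] size [21.6 21.2] ang 39.3 med [529.9 -78.1 149.7] z5-95 [142. 153.]
vault/bin 823 rect c [542.5 -62.3] size [ 79.1 376.4] ang 89.5 med [411.  -58.5  85.9] z5-95 [79. 89.]
```

View pics/crop1.png

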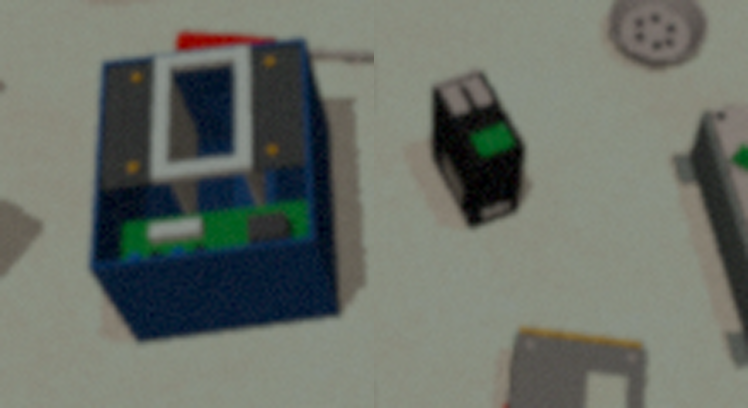

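The meter's brown-plated front half and white frame face the robot (frame centre in the crop at (200,115)). The acceptor stands with its steel-trimmed front towards the robot. The measured sizes all agree with those given: acceptor 94x50, meter 203x170, red pad to pivot to grip. I go over the meter first for a close wrist view.

Call:
servo_tool --moves '[0.8, 0.78, 0.2, 0, 1, 0.8, 0.78, 0.2, 0, 1, 0.8, 0.78, 0.2, 0, 1, 0.8, 0.78, 0.2, 0, 1, 0.8, 0.78, 0.2, 0, 1, 0.8, 0.78, 0.2, 0, 1, 0.8, 0.78, 0.2, 0, 1, 0.8, 0.78, 0.2, 0, 1, 0.8, 0.78, 0.2, 0, 1, 0.8, 0.78, 0.2, 0, 1, 0.8, 0.78, 0.2, 0, 1, 0.8, 0.78, 0.2, 0, 1]'

```text
t: 1.1
eef_pos: [501.6, -283.1, 295.6]
tcp_rot: [3.141, -0.002, 0.293]
ft_force: [0.8, -0.5, -0.3]
opening: 1.0
grip_force: 0.0
```

Call:
servo_tool --moves '[0, 0, 0, 0, 1, 0, 0, 0, 0, 1, 0, 0, 0, 0, 1]'

```text
t: 1.35
eef_pos: [497.3, -287.8, 294.2]
tcp_rot: [-3.141, 0.001, 0.288]
ft_force: [0.2, 0.2, 0.6]
opening: 1.001
grip_force: 0.0
```

Run:
```python
from h import *
s=state(); print(s['t'],s['eef_pos'],s['tcp_rot'])
c=get_calibration('wrist'); im,d=read_camera('wrist'); cv2.imwrite('pics/w1.png',im)
np.savez('w1.npz',im=im,d=d,**{k:np.array(c[k]) for k in 'KRt'})
print(c, -np.array(c['R']).T@np.array(c['t']))
```

```text
1.35 [ 497.27547389 -287.79891664  294.23839713] [-3.14111895e+00  6.80143130e-04  2.87744356e-01]
{'K': array([[309.70691629,   0.        , 322.16279031],
       [  0.        , 309.70691629, 196.74405651],
       [  0.        ,   0.        ,   1.        ]]), 'R': array([[ 2.83595318e-01, -9.58944050e-01,  6.29286594e-05],
       [-9.25583707e-01, -2.73712267e-01,  2.61488807e-01],
       [-2.50735912e-01, -7.42152471e-02, -9.65206506e-01]]), 't': array([-417.76627493,  331.36120384,  570.5674722 ])} [ 568.24084603 -267.57205155  464.09447997]
```

View pics/w1.png

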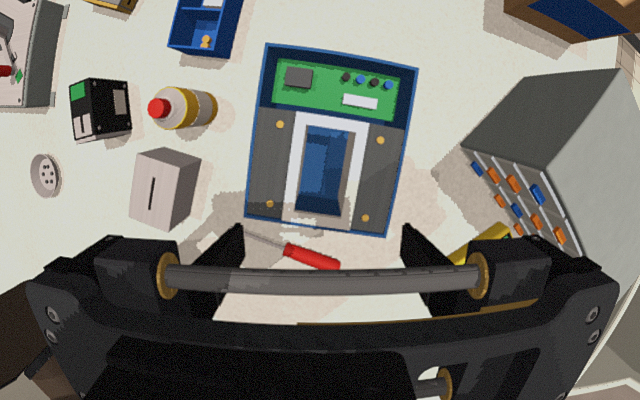

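The wrist view shows the white frame from (327,110) to (320,228), its lower end in shadow. The opening is centred near (325,170). I cast rays from this view to find the bay.

```bash
cat > w.py <<'E'
from h import *
def wpts(f):
    K,R,t,d=f['K'],f['R'],f['t'],f['d']
    v,u=np.mgrid[:400,:640]; x=(u-K[0,2])/K[0,0]; y=(v-K[1,2])/K[1,1]; r=np.hypot(x,y)+1e-9
    ray=np.stack([np.sin(r)*x/r,np.sin(r)*y/r,np.cos(r)],-1)
    W=ray@R; C=-R.T@t
    P=(ray/ray[...,2:]*d[...,None]-t)@R; P[d==0]=np.nan
    return W,C,P
def plane(W,C,z): return C+W*((z-C[2])/W[...,2])[...,None]
E
python3 - <<'E'
from w import *
f=np.load('w1.npz'); W,C,P=wpts(f); im=f['im']; hsv=cv2.cvtColor(im,cv2.COLOR_BGR2HSV)
Q=plane(W,C,135.)
roi=np.zeros((400,640),bool); roi[100:235,240:420]=1
def rep(m,nm,Q):
    m=m.astype(np.uint8); n,l,st,_=cv2.connectedComponentsWithStats(m); k=1+st[1:,4].argmax(); m=l==k
    q=Q[m][:,:2].astype(np.float32); r=cv2.minAreaRect(q); print(nm,st[k],np.round(r,1) if 0 else r,np.nanmedian(P[m],0))
wh=roi&(hsv[...,1]<50)&(hsv[...,2]>150); rep(wh,'frame lit',Q)
z=roi&(P[...,2]>132.5)&(P[...,2]<142); rep(z,'frame z',Q); 
bl=(roi&(hsv[...,0]>95)&(hsv[...,0]<125)&(hsv[...,1]>110)); bl[:120]=0; bl[:,:292]=0; bl[:,362:]=0; bl[222:]=0; rep(bl,'opening',Q)
top=roi&(P[...,2]>125);top[:100]=0
# depth edges opening
op=roi&(P[...,2]<120); op[:118]=0;op[:,:285]=0;op[:,365:]=0; rep(op,'open depth',Q)
go=roi&(hsv[...,0]>12)&(hsv[...,0]<35)&(hsv[...,1]>110)&(hsv[...,2]>90)
n,l,st,c=cv2.connectedComponentsWithStats(go.astype(np.uint8))
for k in range(1,n):
    if st[k,4]>10: print('screw',c[k],Q[l==k].mean(0),np.nanmedian(P[l==k],0))
E
```

```text
frame lit [ 282  111   88  119 3631] ((509.1042785644531, -286.8048095703125), (123.25045013427734, 79.01326751708984), 7.687455177307129) [ 516.43893228 -284.24351609  134.78939125]
frame z [ 281  111   88  119 3517] ((509.1141357421875, -286.5857849121094), (122.91857147216797, 79.03042602539062), 7.627017021179199) [ 513.45470349 -285.94634837  134.83134409]
opening [ 295  126   54   90 3342] ((510.31939697265625, -286.1524963378906), (93.43772888183594, 49.847412109375), 7.623254299163818) [ 487.89662805 -290.22186597    4.0934389 ]
open depth [ 295  124   60   93 4162] ((510.4245300292969, -286.1641540527344), (96.17713928222656, 53.61327362060547), 7.667719841003418) [ 492.62288209 -292.82348591    4.37726014]
screw [279.5  123.92] [ 546.60410098 -226.84208589  135.        ] [ 546.34682821 -226.30914531  130.59130053]
screw [379.78431373 139.68627451] [ 561.03865037 -334.14354247  135.        ] [ 560.71095656 -334.90146109  130.64246076]
screw [269.42222222 203.15555556] [ 458.90021686 -238.42957899  135.        ] [ 457.4629236  -238.02478317  130.57385148]
screw [364.76595745 217.55319149] [ 473.03346645 -345.97024839  135.        ] [ 471.77616737 -347.07426922  130.45045976]
```

Call:
servo_tool --moves '[0.1, 1, 0, 0, 1, 0.1, 1, 0, 0, 1, 0.1, 1, 0, 0, 1, 0.1, 1, 0, 0, 1, 0.1, 1, 0, 0, 1, 0.1, 1, 0, 0, 1, 0.1, 1, 0, 0, 1, 0.1, 1, 0, 0, 1, 0.1, 1, 0, 0, 1, 0.1, 1, 0, 0, 1]'

```text
t: 2.23
eef_pos: [537.9, 114.9, 294.6]
tcp_rot: [-3.141, -0.0, 0.288]
ft_force: [-0.5, -1.6, 0.5]
opening: 0.997
grip_force: 0.0
```

Call:
servo_tool --moves '[0, 0.5, 0, 0.06, 1, 0, 0.5, 0, 0.06, 1, 0, 0.5, 0, 0.06, 1, 0, 0.5, 0, 0.06, 1, 0, 0.5, 0, 0.06, 1, 0, 0.5, 0, 0.06, 1, 0, 0.5, 0, 0.06, 1, 0, 0.5, 0, 0.06, 1]'

```text
t: 2.9
eef_pos: [538.3, 311.6, 294.4]
tcp_rot: [3.141, 0.001, 0.476]
ft_force: [-0.8, -0.0, -0.5]
opening: 0.997
grip_force: 0.0
```

Run:
```python
from w import *
s=state(); print(s['t'],s['eef_pos'],s['tcp_rot'])
c=get_calibration('wrist'); im,d=read_camera('wrist'); cv2.imwrite('pics/w2.png',im)
f=dict(im=im,d=d,**{k:np.array(c[k]) for k in 'KRt'}); np.savez('w2.npz',**f)
W,C,P=wpts(f); hsv=cv2.cvtColor(im,cv2.COLOR_BGR2HSV)
red=((hsv[...,0]<8)|(hsv[...,0]>172))&(hsv[...,1]>140)&(hsv[...,2]>80)
X,Y,Z=[P[...,i] for i in range(3)]
for nm,m in dict(top=red&(Z>143)&(Z<155)&(Y>200),pad=red&(Z>70)&(Z<95)&(Y>200)).items():
    q=P[m]; print(nm,len(q),len(q) and (cv2.minAreaRect(q[:,:2].astype(np.float32)),np.median(q,0)))
m=(Z>98)&(Z<115)&(Y>0)&(Y<180)&(X<620)&(X>380)
q=P[m]; print('acc',len(q),cv2.minAreaRect(q[:,:2].astype(np.float32)) if len(q) else 0)
```

```text
2.9 [538.26279889 311.62596381 294.36330189] [3.14121276e+00 7.67572590e-04 4.76363838e-01]
top 303 (((539.7245483398438, 312.74359130859375), (20.005239486694336, 18.96354103088379), 27.06857681274414), array([540.23955641, 312.88044152, 148.37905228]))
pad 230 (((488.7474365234375, 351.9668273925781), (23.3538818359375, 91.47854614257812), 22.502431869506836), array([476.31272352, 381.82472735,  80.74040847]))
acc 323 ((527.863037109375, 97.08536529541016), (23.742877960205078, 33.08488845825195), 19.17424774169922)
```

View pics/w2.png

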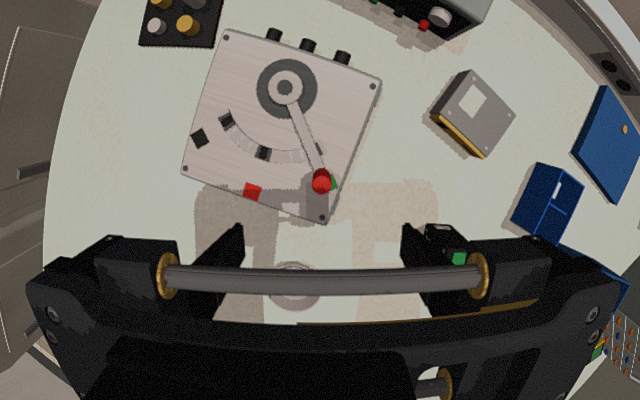

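The lever grip is at (321,181) and the red pad at (252,191), which agrees with the other views. I descend and close on the post.

Call:
servo_tool --moves '[0.005, 0, -0.25, 0, 1, 0.005, 0, -0.25, 0, 1, 0.005, 0, -0.4, 0, 1, 0.005, 0, -0.455, 0, 1, 0.005, 0, -0.455, 0, 1, 0.005, 0, -0.455, 0, 1, 0.005, 0, -0.455, 0, 1, 0.005, 0, -0.455, 0, 0, 0.005, 0, -0.455, 0, 0, 0.005, 0, -0.455, 0, 0, 0.005, 0, -0.455, 0, 0, 0.005, 0, -0.455, 0, 0]'

```text
t: 3.95
eef_pos: [540.2, 313.0, 113.5]
tcp_rot: [3.141, -0.001, 0.477]
ft_force: [0.6, 0.9, -0.2]
opening: 0.707
grip_force: 0.0
```

Call:
servo_tool --moves '[0, 0, 0, 0, 0, 0, 0, 0, 0, 0, 0, 0, 0, 0, 0, 0, 0, 0, 0, 0]'

```text
t: 4.28
eef_pos: [540.0, 312.9, 112.6]
tcp_rot: [3.141, 0.0, 0.477]
ft_force: [-0.1, 0.1, -0.3]
opening: 0.428
grip_force: 0.0
```

Call:
servo_tool --moves '[0, 0, 0, 0, 0, 0, 0, 0, 0, 0, 0, 0, 0, 0, 0, 0, 0, 0, 0, 0, 0, 0, 0, 0, 0, 0, 0, 0, 0, 0]'

```text
t: 4.78
eef_pos: [540.2, 312.9, 112.6]
tcp_rot: [3.141, -0.0, 0.477]
ft_force: [1.5, -0.4, -0.5]
opening: 0.226
grip_force: 30.0
```

Call:
servo_tool --moves '[-0.016, 0.014, 0, 0, 0, -0.031, 0.03, 0, 0, 0, -0.045, 0.047, 0, 0, 0, -0.056, 0.065, 0, 0, 0, -0.067, 0.083, 0, 0, 0, -0.077, 0.103, 0, 0, 0, -0.085, 0.123, 0, 0, 0, -0.091, 0.144, 0, 0, 0, -0.096, 0.165, 0, 0, 0, -0.099, 0.186, 0, 0, 0, -0.099, 0.186, 0, 0, 0, -0.099, 0.186, 0, 0, 0]'

```text
t: 5.78
eef_pos: [499.9, 387.8, 112.5]
tcp_rot: [-3.141, 0.001, 0.478]
ft_force: [-3.0, 1.7, 0.1]
opening: 0.224
grip_force: 30.0
```

Call:
servo_tool --moves '[0, 0, 0, 0, 0, 0, 0, 0, 0, 0, 0, 0, 0, 0, 0, 0, 0, 0, 0, 0]'

```text
t: 6.12
eef_pos: [500.0, 387.1, 112.5]
tcp_rot: [-3.141, 0.001, 0.477]
ft_force: [-4.3, 2.0, -1.8]
opening: 0.224
grip_force: 30.0
```

Call:
servo_tool --moves '[0, 0, 0, 0, 1, 0, 0, 0, 0, 1, 0, 0, 0, 0, 1, 0, 0, 0, 0, 1, 0, 0, 0, 0, 1, 0, 0, 0, 0, 1, 0, 0, 0.1, 0, 1, 0, 0, 0.2, 0, 1, 0, 0, 0.3, 0, 1, 0, 0, 0.4, 0, 1, 0, 0, 0.45, 0, 1, 0, 0, 0.45, 0, 1]'

```text
t: 7.12
eef_pos: [501.6, 388.0, 298.2]
tcp_rot: [-3.141, -0.009, 0.477]
ft_force: [-0.3, -0.4, -0.4]
opening: 0.98
grip_force: 0.0
```

Run:
```python
from h import *
for n in ('scene','side'):
    im,P=pts(n); hsv=cv2.cvtColor(im,cv2.COLOR_BGR2HSV)
    red=((hsv[...,0]<8)|(hsv[...,0]>172))&(hsv[...,1]>140)&(hsv[...,2]>80)
    X,Y,Z=[P[...,i] for i in range(3)]
    q=P[red&(Z>140)&(Z<155)&(Y>200)]; print(n,len(q),np.median(q,0) if len(q) else 0)
    q=P[(Y>10)&(Y<150)&(X>380)&(X<640)&(Z>10)&(Z<115)]; print(cv2.minAreaRect(q[:,:2].astype(np.float32)))
    q=P[(Y>10)&(Y<150)&(X>380)&(X<640)&(Z>98)&(Z<115)]; print(cv2.minAreaRect(q[:,:2].astype(np.float32)))
print(state()['eef_pos'],state()['tcp_rot'])
```

```text
scene 45 [504.74315393 385.02328998 147.82768863]
((501.0036315917969, 77.10899353027344), (94.35944366455078, 49.29023361206055), 22.884092330932617)
((500.44000244140625, 77.40583038330078), (93.52230072021484, 47.922828674316406), 22.633403778076172)
side 85 [498.55688618 390.24076652 149.2574747 ]
((498.2562255859375, 77.80155181884766), (91.90327453613281, 52.307701110839844), 22.677841186523438)
((498.7761535644531, 77.20124816894531), (92.48223114013672, 51.58265686035156), 24.86750602722168)
[500.36818748 387.21666449 292.97579091] [ 3.14154233e+00 -1.11708939e-03  4.77287098e-01]
```

The lever is at about 0.75 rad and the acceptor has not moved: (499.5, 77.4), yaw about 0.39. I go over it.

Call:
servo_tool --moves '[-0.002, -0.775, -0.15, -0.028, 1, -0.002, -0.775, -0.15, -0.028, 1, -0.002, -0.775, -0.15, -0.028, 1, -0.002, -0.775, -0.15, -0.028, 1, -0.002, -0.775, -0.15, -0.028, 1, -0.002, -0.775, -0.15, -0.028, 1, -0.002, -0.775, -0.15, -0.028, 1, -0.002, -0.775, -0.15, -0.028, 1, -0.002, -0.775, -0.15, -0.028, 1, -0.002, -0.775, -0.15, -0.028, 1, -0.002, -0.775, -0.15, -0.028, 1]'

```text
t: 8.13
eef_pos: [499.4, 77.6, 231.8]
tcp_rot: [-3.141, 0.001, 0.389]
ft_force: [-0.6, 0.2, 0.5]
opening: 0.995
grip_force: 0.0
```

Run:
```python
from w import *
s=state(); print(s['t'],s['eef_pos'],s['tcp_rot'])
c=get_calibration('wrist'); im,d=read_camera('wrist')
f=dict(im=im,d=d,**{k:np.array(c[k]) for k in 'KRt'})
W,C,P=wpts(f); X,Y,Z=[P[...,i] for i in range(3)]
q=P[(Z>97)&(Z<115)&(Y>-20)&(Y<180)&(X<620)&(X>380)]; print(len(q),cv2.minAreaRect(q[:,:2].astype(np.float32)))
```

```text
8.1333 [499.3609582   77.57134768 231.83929722] [-3.14097075e+00  1.40443020e-03  3.88971604e-01]
4248 ((498.36907958984375, 76.36441802978516), (91.91970825195312, 48.307594299316406), 22.10322380065918)
```

Call:
servo_tool --moves '[0, 0, -0.1, 0, 1, 0, 0, -0.2, 0, 1, 0, 0, -0.3, 0, 1, 0, 0, -0.38, 0, 1, 0, 0, -0.43, 0, 1, 0, 0, -0.457, 0, 1, 0, 0, -0.457, 0, 1, 0, 0, -0.457, 0, 1, 0, 0, -0.457, 0, 0, 0, 0, -0.457, 0, 0, 0, 0, -0.457, 0, 0, 0, 0, -0.457, 0, 0]'

```text
t: 9.18
eef_pos: [499.9, 77.4, 50.6]
tcp_rot: [3.141, -0.001, 0.389]
ft_force: [0.7, 0.6, 0.7]
opening: 0.774
grip_force: 0.0
```

Call:
servo_tool --moves '[0, 0, 0, 0, 0, 0, 0, 0, 0, 0, 0, 0, 0, 0, 0, 0, 0, 0, 0, 0, 0, 0, 0, 0, 0, 0, 0, 0, 0, 0, 0, 0, 0, 0, 0]'

```text
t: 9.77
eef_pos: [499.6, 77.3, 49.9]
tcp_rot: [3.141, 0.0, 0.389]
ft_force: [-0.7, 0.4, 2.9]
opening: 0.505
grip_force: 30.0
```

Call:
servo_tool --moves '[0, 0, 0.02, 0, 0, 0, 0, 0.06, 0, 0, 0, 0, 0.12, 0, 0, 0, 0, 0.18, 0, 0, 0, 0, 0.24, 0, 0, 0, 0, 0.3, 0, 0, 0, 0, 0.36, 0, 0, 0, 0, 0.42, 0, 0, 0, 0, 0.47, 0, 0, 0, 0, 0.5, 0, 0, 0, 0, 0.5, 0, 0, 0, 0, 0.5, 0, 0]'

```text
t: 10.77
eef_pos: [499.3, 77.3, 249.9]
tcp_rot: [3.141, -0.0, 0.389]
ft_force: [-0.6, -0.3, -5.2]
opening: 0.502
grip_force: 30.0
```

```bash
cat > a.py <<'E'
from w import *
s=state(); print(s['t'],s['eef_pos'],s['tcp_rot'],s['grip_force'],s['opening'])
e=s['eef_pos']
for n in ('scene','side'):
    im,P=pts(n); cv2.imwrite(f'pics/{n}_{s["t"]:.1f}.png',im)
    X,Y,Z=[P[...,i] for i in range(3)]
    near=np.hypot(X-e[0],Y-e[1])<75; u=e[2]-50
    q=P[near&(Z>u+96)&(Z<u+112)]; 
    if len(q)>4: print(n,'top',len(q),cv2.minAreaRect(q[:,:2].astype(np.float32)),np.median(q[:,2]))
    q=P[near&(Z>u-8)&(Z<u+42)]
    if len(q)>4: print(n,'low',len(q),cv2.minAreaRect(q[:,:2].astype(np.float32)),'zmin',np.percentile(q[:,2],[1,3]))
c=get_calibration('wrist'); im,d=read_camera('wrist'); cv2.imwrite(f'pics/w_{s["t"]:.1f}.png',im)
f=dict(im=im,d=d,**{k:np.array(c[k]) for k in 'KRt'})
W,C,P=wpts(f); X,Y,Z=[P[...,i] for i in range(3)]
rel=((P-e)@np.array([[np.cos(s['tcp_rot'][2]),-np.sin(s['tcp_rot'][2]),0],[np.sin(s['tcp_rot'][2]),np.cos(s['tcp_rot'][2]),0],[0,0,1]]))
m=(abs(rel[...,0])<60)&(abs(rel[...,1])<24)&(rel[...,2]>30)&(rel[...,2]<62)
q=P[m]; print('w top',len(q),cv2.minAreaRect(q[:,:2].astype(np.float32)) if len(q)>4 else 0, 'relx',np.percentile(rel[m][:,0],[1,99]),'relz',np.percentile(rel[m][:,2],[5,50,95]))
for lo,hi in ((-30,0),(0,20),(20,40)):
    k=m&(rel[...,0]>lo)&(rel[...,0]<hi); print(lo,np.median(rel[k][:,2]) if k.any() else None)
E
python3 a.py
```

```text
10.7667 [499.26561516  77.26874678 249.88432106] [ 3.14140412e+00 -1.84472682e-04  3.89392778e-01] 29.988732933998108 0.5024371857498939
scene top 386 ((506.3748474121094, 84.95426940917969), (66.74254608154297, 89.59639739990234), 81.5020751953125) 303.9686448536956
scene low 305 ((519.167236328125, 66.36247253417969), (95.63928985595703, 43.1956672668457), 52.22826385498047) zmin [199.85687657 202.24273619]
side top 93 ((497.8833923339844, 75.92374420166016), (91.82669067382812, 49.17607498168945), 24.311832427978516) 303.5701124599975
side low 524 ((490.6215515136719, 97.49649810791016), (92.94477081298828, 18.51963233947754), 14.812665939331055) zmin [201.94687662 202.96181021]
w top 12787 ((511.4322814941406, 82.24559020996094), (63.40534973144531, 47.941261291503906), 22.23394012451172) relx [-17.06258419  44.54333604] relz [42.81466998 53.07432634 57.31657721]
-30 52.94946307343301
0 52.9368497835419
20 56.26306009409029
```

Steady and upright in the grip, with the underside about 51 mm below the TCP. I carry it over.

Call:
servo_tool --moves '[0.001, -0.02, 0, 0, 0, 0.003, -0.06, 0, 0, 0, 0.005, -0.12, 0, -0.005, 0, 0.007, -0.19, 0, -0.015, 0, 0.01, -0.26, 0, -0.025, 0, 0.012, -0.33, 0, -0.035, 0, 0.014, -0.4, 0, -0.045, 0, 0.016, -0.47, 0, -0.055, 0, 0.018, -0.54, 0, -0.065, 0, 0.02, -0.61, 0, -0.075, 0, 0.022, -0.66, 0, -0.0815, 0, 0.023, -0.69, 0, -0.0815, 0]'

```text
t: 11.92
eef_pos: [508.4, -201.3, 249.0]
tcp_rot: [-3.141, 0.001, 0.131]
ft_force: [0.3, 0.8, -4.8]
opening: 0.5
grip_force: 30.0
```

Call:
servo_tool --moves '[0.001, -0.04, 0, 0, 0, 0.002, -0.08, 0, 0, 0, 0.002, -0.12, 0, 0, 0, 0.003, -0.16, 0, 0, 0, 0.003, -0.19, 0, 0, 0, 0.003, -0.21, 0, 0, 0, 0.003, -0.219, 0, 0, 0, 0.003, -0.219, 0, 0, 0, 0.003, -0.219, 0, 0, 0, 0.003, -0.219, 0, 0, 0]'

```text
t: 12.75
eef_pos: [510.0, -285.7, 249.9]
tcp_rot: [-3.141, 0.0, 0.134]
ft_force: [0.2, 0.3, -3.6]
opening: 0.504
grip_force: 30.0
```

```bash
cat >> a.py <<'E'
np.savez('wl.npz',**f)
roi=(abs(Z-135)<4)&(np.hypot(X-510,Y+286)<85); hsv=cv2.cvtColor(im,cv2.COLOR_BGR2HSV)
q=P[(Z>132.5)&(Z<140)&(np.hypot(X-510,Y+286)<85)]; print('frame',len(q),cv2.minAreaRect(q[:,:2].astype(np.float32)))
E
python3 a.py; ls -t pics|head -3
```

```text
12.75 [ 510.04539795 -285.73390868  249.9118204 ] [-3.14148370e+00  5.19932413e-05  1.33804216e-01] 29.989013671875 0.5041268403430441
scene top 453 ((522.5869750976562, -283.9907531738281), (66.8419418334961, 77.85948181152344), 78.43756866455078) 303.56188453738133
scene low 286 ((522.3086547851562, -264.94317626953125), (42.38329315185547, 95.72901916503906), 67.33946990966797) zmin [201.49548392 202.42573395]
side top 118 ((499.12255859375, -268.5767822265625), (98.17464447021484, 45.40842819213867), 32.808895111083984) 301.80032822757363
side low 378 ((498.99896240234375, -267.9716491699219), (101.4879150390625, 42.181461334228516), 31.334402084350586) zmin [202.33057571 203.91019187]
w top 12847 ((523.3638305664062, -283.9491271972656), (63.711849212646484, 47.94940185546875), 7.6262736320495605) relx [-16.65828615  44.98289243] relz [43.14539302 54.23302767 58.51547871]
-30 54.04369542016528
0 54.139093490917475
20 57.46763506504311
frame 1547 ((552.4594116210938, -280.6778869628906), (33.761356353759766, 78.55216979980469), 7.798489570617676)
w_12.8.png
side_12.8.png
scene_12.8.png
```

The held acceptor's centre is about (509.3, -285.8) against the bay at (508.2, -286.6) in the same wrist view, and their yaws agree. I lower it to about 20 mm above the frame.

Call:
servo_tool --moves '[0, 0, -0.015, 0, 0, -0.001, -0.001, -0.03, 0, 0, -0.001, -0.001, -0.045, 0, 0, -0.001, -0.001, -0.06, 0, 0, -0.001, -0.001, -0.075, 0, 0, -0.001, -0.001, -0.09, 0, 0, -0.001, -0.001, -0.1, 0, 0, -0.001, -0.001, -0.11, 0, 0, -0.001, -0.001, -0.11, 0, 0, -0.001, -0.001, -0.11, 0, 0, -0.001, -0.001, -0.11, 0, 0, -0.001, -0.001, -0.11, 0, 0]'

```text
t: 13.9
eef_pos: [509.8, -286.8, 206.2]
tcp_rot: [3.141, -0.0, 0.133]
ft_force: [0.8, 0.6, -5.2]
opening: 0.504
grip_force: 30.0
```

```bash
python3 a.py
python3 - <<'E'
import cv2,glob
L=sorted(glob.glob('pics/side_13*')+glob.glob('pics/scene_13*'));print(L)
a=[cv2.imread(p) for p in L]
cv2.imwrite('pics/fin.png',cv2.hconcat([cv2.resize(a[0][100:280,120:300],(400,400)),cv2.resize(a[1][60:240,270:450],(400,400))]))
E
```

```text
13.9 [ 509.76316267 -286.81424697  206.20153624] [ 3.14103990e+00 -4.61721365e-04  1.33292521e-01] 29.98897075653076 0.5040729240196047
scene top 398 ((523.5155029296875, -284.4313659667969), (66.33723449707031, 75.14762878417969), 77.60009765625) 259.9400034402946
scene low 243 ((519.8030395507812, -266.39471435546875), (41.43968200683594, 97.83362579345703), 68.74359893798828) zmin [156.85337977 159.22151829]
side top 93 ((501.7007141113281, -271.9498291015625), (97.40809631347656, 47.486671447753906), 33.38798141479492) 259.1791617983209
side low 350 ((501.353759765625, -266.3564758300781), (96.52368927001953, 30.002546310424805), 24.400300979614258) zmin [158.47546978 160.23181498]
w top 12853 ((523.1544799804688, -285.0252685546875), (63.46024703979492, 47.97784423828125), 7.6068315505981445) relx [-16.73004471  44.86381336] relz [43.40111296 54.09267881 58.37611491]
-30 53.904018230736966
0 53.97951892133017
20 57.35140268270837
frame 2249 ((553.3939819335938, -281.2916259765625), (36.5527229309082, 107.8821029663086), 10.230233192443848)
['pics/scene_13.9.png', 'pics/side_13.9.png']
```

View pics/fin.png

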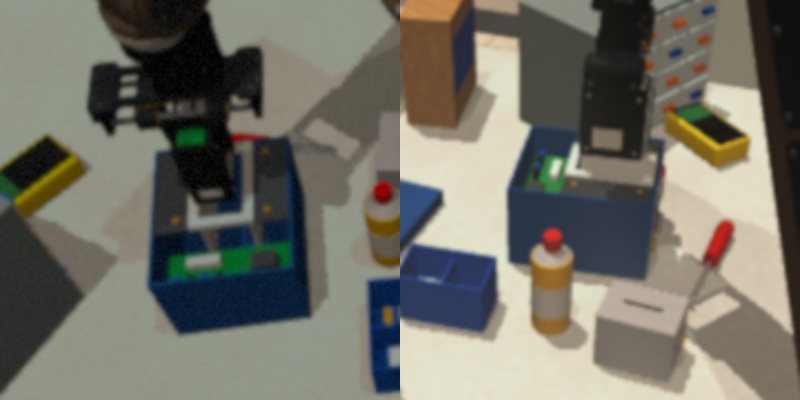

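The acceptor hangs upright over the white frame, around (205,195) on the left and (612,150) on the right. It is square, clear of the meter and with the underside near z 156, and the clutter stands undisturbed. I hand it in.

```bash
python3 -c "
from cell import *
print(job_done())"
```

```text
the job is handed in; nothing more can be done
None
```

The job is handed in (no verdict came back): lever in the red OFF notch, acceptor held still and upright about 20 mm above the bay, within about 2 mm of centre and square by my camera measurements, steel front facing the coin-slot way, with the meter and clutter untouched as far as the pictures show.

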